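Roll the full solder reel up its gutter and lock it in

ROBOT

A 6-joint arm with a two-finger parallel gripper is mounted at the origin on a cart in front of the work surface, level with it; the furniture and walls round the work are solid. World frame = base frame: x ahead of the robot, y to its left, z up, the work surface at z = 0. Lengths are in mm, angles in rad, forces in N, time in s.
With the tool pointing down it reaches from about 300 to 775 mm from the base axis. Payload 14.6 kg.
Tool frame: the origin (TCP) lies at the very end of the fingers, on their centre line; the grasp point (between the pads) lies 19 mm behind it; z points along the fingers, y is the line along which they close (so a half turn about z gives the same grasp; the last joint's range is limited). The gripper opens to 94 mm and grips with 3 to 60 N. Pads are 16 mm wide; open, the fingers measure 119 mm over their backs; the gripper's body (75 mm by 177 mm) begins 78 mm behind the grasp point.
Start: joints at [-1.375, 0.3, 1.521, -0, 1.321, -0.067], TCP at [142.875, -531.108, 205.446] pointing down, gripper open.
Joint ranges: [-3.03, 3.03], [-0.79, 2.21], [0.23, 2.52], [-1.04, 4.18], [0, 3.07], [-2.55, 2.55]. Speed limits (rad/s): [2.22, 2.22, 2.57, 3.14, 3.14, 3.14].

INTERFACE

Orientations are given as [roll, pitch, yaw] about the fixed x, y, z axes, in that order (R = Rz(yaw) Ry(pitch) Rx(roll)).
In Python, from cell import manip, optics gives the robot as it stands.
- The arm moves only by the shell command python3 -m crank 'ROWS' [FORCE]. ROWS is JSON, a list of rows, each a list of 7 numbers: the opening in per cent of the stroke, from 0 (shut) to 100 (fully open), then the shift along the tool's x, y, z in mm, then the turn, a rotation vector about the tool's x, y, z in rad. A call has 1 to 10 rows; each row is the pose to reach, as a shift and turn from the pose commanded when the call began, along the tool's axes at that moment; what a row does not reach only later rows make up. A row lasts 1/10 s, in which the tool goes at most 50 mm and 8.59 degrees, less where a joint would pass 70% of its speed; a pose out of reach is approached as far as the arm can. A call with a gripper value outside its range is refused whole. The fingers move at their own pace and stop on an object; FORCE is the grip in N (left out, the last holds). Time passes only in rows, so rows that repeat a pose let the fingers close. It gives the time, the measured TCP pose, the force, the opening and the grip force at its end, in the units of the state.
- manip.read_state(): the state, without advancing time (a new reading comes with each control period).
- optics.camera(name): name is "side" or "top" or "wrist"; returns (picture, depth): 420x560x3 uint8, red, green, blue; 420x560 float32, mm along the optical axis (not along the pixel's ray), 0 where there is no reading.
- optics.calibration(name): a dict with "camera_matrix" (3x3 intrinsics, pixels), "R" (3x3) and "t" (3): a world point X has camera coordinates R X + t. Camera axes: x right, y down, z forward; pixel columns grow to the right and rows downward; lengths in mm; the calibration is good to about 2 mm. The wrist camera is an equidistant fisheye: a pixel r from the principal point sees the ray r / f radians off the axis. A picture is of the moment at which its call begins: read the wrist's pose just before it. calibration takes no time and is no camera call; for the wrist camera it gives the pose at the moment of the call.
- manip.sign_off(): hands the job in; it is judged then, once.
The state is a dict: "clock": time; "joints": joint angles; "qd": joint speeds; "effort": joint torques, N m; "eef_pos": TCP position; "eef_rot": TCP orientation; "wrist_force": force on the tool from outside, world axes, zero at the start; "moment": the same for the moment, N m; "finger_gap": finger opening in mm; "finger_force": force on a finger pad.
Only numpy, scipy, OpenCV 4.12 (cv2) and the standard library are available. Lean on these libraries where they do the work, as an engineer would, in place of code of your own. Each camera call takes 0.05 s, during which the arm holds its last target. There are 200 camera calls.

TASK

Two solder reels stand at the low end of the two-lane sloped gutter. With the fingertips push the full one, the one wound with wire, up its own lane until it drops into the dip against the upper stop, and then push the pin of the keeper bar so that the bar swings fully across behind that reel. Only push: the reel is not to be gripped or lifted, and the empty reel and the things lying round the gutter stay where they are.

Things in the scene. Friction and masses are not known exactly. Their poses are not given: they have to be found in the camera images.
- reel_gutter: Two-lane aluminium gutter, 205 x 120 mm, fixed, in a new place and yaw each time. Origin under its middle, on the worktop; x points uphill along the lanes, y left (looking uphill), z up; lengths below in this frame. Lanes 44 mm wide, centred at y = +32 and -32 mm, between a 20 mm wide middle divider and outer rails that stand 10 mm above the lane floor.
- slope_low (a point): Inner foot of the low lip that stops the reels at the low end (gutter x = -95, y = 0, z = 14 mm). The lip is 8 mm high, 6 mm thick. From here the lane floor rises at 7 degrees to the crest. This point's x axis points up the slope, z square to the floor; a reel on the slope has its centre at z = 27 mm. Let go on the slope, a reel rolls back down.
- crest (a point): Top of the slope (gutter x = 54, y = 0, z = 32 mm). Beyond it the floor drops 6 mm into a level dip (z = 26 mm), 46 mm long, closed by the upper stop, a plate across both lanes at gutter x = 100 mm, 70 mm high. A reel whose centre is past the crest rolls into the dip by itself and stays there.
- seat_left (a point): Where the centre of a reel lies when it rests in the dip of the left lane (gutter x = 72, y = 32, z = 53 mm).
- seat_right (a point): The same for the right lane (gutter x = 72, y = -32, z = 53 mm).
- full_reel: The full reel: black flanges 54 mm in diameter, 3 mm thick, 38 mm wide over all, filled between them with bare metal wire to 46 mm in diameter; 100 to 210 g. It stands on its flanges like a wheel against the low lip of one lane (either one). Origin at its centre; its y axis is its axle, other axes turn as it rolls. Rolling it up takes under 3 N.
- empty_reel: The empty reel: same black flanges, 54 mm in diameter, 38 mm wide over all, with only a bare black core 20 mm in diameter between them; about 40 g. It stands at the low end of the other lane. Origin at its centre, y axis its axle. To be left there.
- keeper (a joint): Angle of the keeper bar. 0: it points downhill along the divider, clear of both lanes (starts within 0.12 of this). Positive swings it over the right lane (y = -32), negative over the left; hard stops at +1.5 and -1.5, nearly square across the lane. It stays where it is left and takes under 2 N at its pin. Lying across a lane it blocks the way to the dip.
- keeper_pivot (a point): Upright pivot of the keeper on the divider (gutter x = 30, y = 0 mm), at the height of the bar's underside (z = 44 mm). The keeper is a flat steel bar 10 mm wide and 8 mm thick that reaches 43 mm from the pivot.
- keeper_pin (a point): Centre of the top of the black upright pin on the keeper bar, 10 mm in diameter, 34 mm from the pivot; it stands from the bar's top (z = 52 mm) up to z = 84 mm. Push it sideways to swing the bar.
- flux_tin: Round tin, 47 mm in diameter and 20 mm high, lying loose beside the gutter. Origin at the centre of its underside. To be left alone.
- marker: Marker pen, 134 mm long and 18 mm thick, lying loose beside the gutter. Origin at the centre of its underside, its length along its y. To be left alone.

How it is judged (in metres and radians):
On the way, in this order (a step that is already met when the one before it is completed fails the run):
1. the full reel lies in the dip against the upper stop ((distance between full_reel and seat_left below 0.006 m or distance between full_reel and seat_right below 0.006 m)), for 0.2 s.
2. the keeper bar is swung across behind the full reel ((distance between full_reel and seat_left below 0.006 m or distance between full_reel and seat_right below 0.006 m) and ((y of full_reel in the frame of reel_gutter above 0 m and value of joint keeper below -1.2 rad) or (y of full_reel in the frame of reel_gutter below 0 m and value of joint keeper above 1.2 rad))), for 0.2 s.
At the end, for the whole second after the job is handed in: The full reel rests in the dip at the top of its own lane (centre within 6 mm of the seat, at rest), the keeper is turned at least 1.2 rad over that lane, and the empty reel is within 20 mm of where it started (all of step 2 and linear speed of full_reel below 0.02 m/s and distance of empty_reel from where it was at the start of the episode below 0.02 m); the robot touches nothing.
It fails at once if the full reel is gripped or squeezed on the slope (over 12 N from the fingers; pushing takes under 3 N) (contact force between the fingers and full_reel above 12 N and x of full_reel in the frame of reel_gutter below 0.05 m).
It fails at once if the full reel is lifted more than 13 mm off the gutter (z of full_reel in the frame of slope_low above 0.04 m).
It fails at once if the empty reel is lifted off the gutter or moved more than 20 mm (z of empty_reel in the frame of slope_low above 0.04 m or distance of empty_reel from where it was at the start of the episode above 0.02 m).
It fails at once if the flux tin is moved more than 20 mm (distance of flux_tin from where it was at the start of the episode above 0.02 m).
It fails at once if the marker is moved more than 20 mm (distance of marker from where it was at the start of the episode above 0.02 m).
It also fails if it takes over 51 s, if anything falls off the work surface, if the arm or the gripper's body presses on something with over 40 N, if the wrist force passes 120 N, or if a joint passes its speed limit or range.

## Working session

There is one attempt and no reset: what is moved stays moved. The work goes in short steps, Python scripts to look and compute and a shell command to move; the robot and the scene stay as the last step left them, time stands still between calls to the robot, and variables do not carry over. Pictures are saved under pics/ and viewed, at most 10 in all, crops included, and the job is handed in when it is done.

```bash
mkdir -p pics; python3 - <<'E'
from cell import manip, optics
import cv2,numpy as np
for n in ("top","side"):
    p,d=optics.camera(n); cv2.imwrite(f"pics/{n}0.png",p[:,:,::-1]); np.save(f"pics/{n}0.npy",d)
    c=optics.calibration(n); print(n,c)
print(manip.read_state())
E
```

```text
top {'camera_matrix': array([[442.69172132,   0.        , 277.35512576],
       [  0.        , 442.69172132, 212.18949244],
       [  0.        ,   0.        ,   1.        ]]), 'R': array([[-0.07761261, -0.99697831, -0.00324646],
       [-0.97693091,  0.07670097, -0.19930621],
       [ 0.19895297, -0.01229711, -0.97993188]]), 't': array([-145.3851277 ,  584.69718739,  826.07660376])}
side {'camera_matrix': array([[496.25718211,   0.        , 272.57591972],
       [  0.        , 496.25718211, 216.13692649],
       [  0.        ,   0.        ,   1.        ]]), 'R': array([[-0.98968583, -0.14189956,  0.01965897],
       [-0.08628972,  0.48095639, -0.87248784],
       [ 0.11435053, -0.86518522, -0.4882402 ]]), 't': array([545.67614338, 202.70339351, 719.32869225])}
{'clock': 0.1, 'joints': array([-1.37459168e+00,  3.00405964e-01,  1.52149726e+00,  1.24035144e-05,
        1.32069558e+00, -6.66150953e-02]), 'qd': array([ 8.65199366e-04, -2.76108213e-03, -8.52805263e-04, -2.06531076e-04,
        1.59499774e-03, -2.40029794e-05]), 'effort': array([ 9.00542891e-04, -5.32645583e+01, -3.53282940e+01,  7.09587545e-02,
        2.34971254e-02, -6.06190315e-05]), 'eef_pos': array([ 142.84071868, -530.89413194,  204.95751389]), 'eef_rot': array([-3.14058953e+00, -7.89631850e-05,  2.62816622e-01]), 'wrist_force': array([-0.44181204, -0.20995753, -0.1404085 ]), 'moment': array([-0.05378253,  0.01082553,  0.06776354]), 'finger_force': 0.0, 'finger_gap': 94.03933284986996}
```

View pics/top0.png

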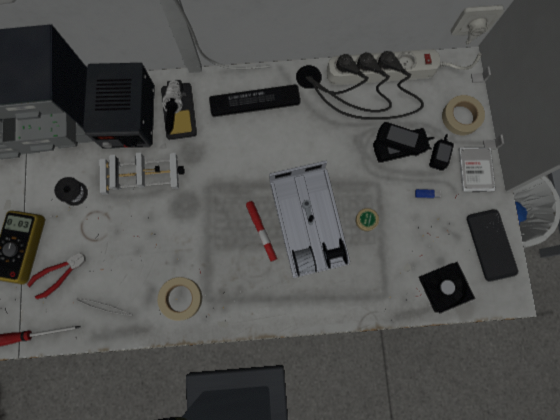

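View pics/side0.png

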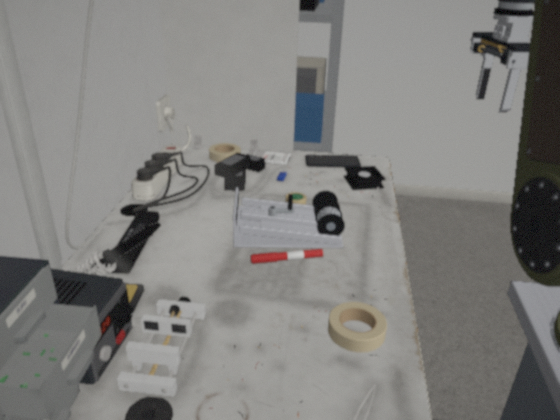

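The gutter shows in the top view at about (270–347, 165–275), with its upper stop at the top. The reels are near (303,260) and (335,252), the marker is left of the gutter and the tin right. I'll enlarge this area.

```bash
python3 - <<'E'
import cv2,numpy as np
a=cv2.imread("pics/top0.png")[155:285,255:385]
a=cv2.resize(a,None,fx=4.6,fy=4.6,interpolation=cv2.INTER_CUBIC)
b=cv2.imread("pics/side0.png")[180:270,220:355]; b=cv2.resize(b,None,fx=4.6,fy=4.6,interpolation=cv2.INTER_CUBIC)
cv2.imwrite("pics/c1.png",cv2.convertScaleAbs(a,alpha=1.5));cv2.imwrite("pics/c2.png",cv2.convertScaleAbs(b,alpha=1.3))
E
```

```text
(no output)
```

View pics/c1.png

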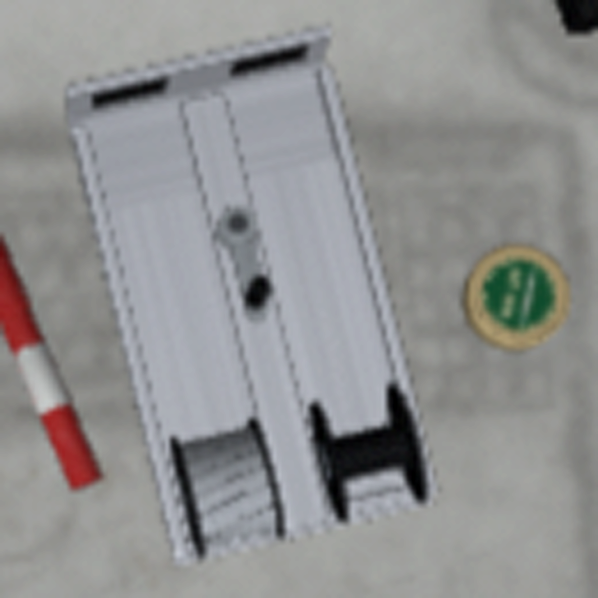

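View pics/c2.png

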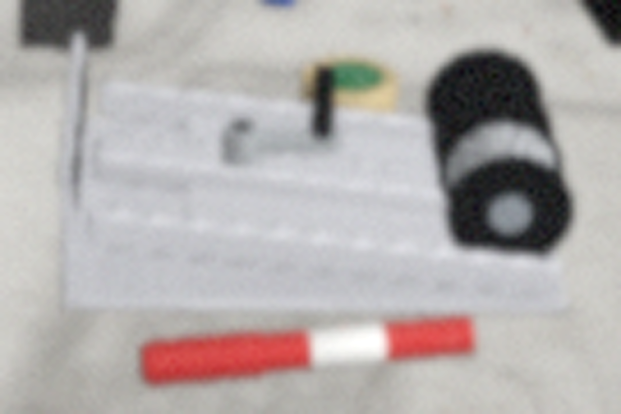

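The wire-wound reel is in the left lane (+y), so the keeper must swing negative. Next I'll fit the gutter pose from points in both pictures.

```bash
cat > h.py <<'E'
import numpy as np
from cell import optics
CAL={n:optics.calibration(n) for n in("top","side")}
def proj(n,P):
    c=CAL[n];q=np.atleast_2d(P)@c["R"].T+c["t"];K=c["camera_matrix"];return q[:,:2]/q[:,2:]*K[0,0]+K[:2,2]
def w(g,P):
    P=np.atleast_2d(np.array(P,float));c,s=np.cos(g[2]),np.sin(g[2])
    return np.c_[g[0]+c*P[:,0]-s*P[:,1],g[1]+s*P[:,0]+c*P[:,1],P[:,2]]
def ray(n,uv,z):
    c=CAL[n];d=c["R"].T@np.linalg.solve(c["camera_matrix"],np.r_[uv,1]);C=-c["R"].T@c["t"];return C+d*(z-C[2])/d[2]
E
python3 - <<'E'
from h import *
from scipy.optimize import least_squares
T=[((68,90),(100,60,70)),((328,30),(104,-60,70)),((108,207),(54,54,32)),((195,190),(54,10,32)),((248,172),(54,-10,32)),((335,155),(54,-54,32)),((180,562),(-101,60,22)),((434,500),(-101,-60,22)),((237,222),(30,0,54))]
S=[((65,305),(104,60,0)),((563,305),(-101,60,0))]
ut=np.array([t[0] for t in T])/4.6+[255,155];us=np.array([t[0] for t in S])/4.6+[220,180]
gt=[t[1] for t in T];gs=[t[1] for t in S]
f=lambda g:np.r_[(proj("top",w(g,gt))-ut).ravel(),(proj("side",w(g,gs))-us).ravel()]
r=least_squares(f,[550,-150,.2],loss='soft_l1');g=r.x;print(g);print(f(g).reshape(-1,2).round(1))
np.save("g.npy",g)
# depth cross-check: map top depth to gutter frame
d=np.load("pics/top0.npy");c=CAL["top"];v,u=np.mgrid[150:290,250:390];z=d[v,u]
q=np.stack([(u-c["camera_matrix"][0,2])*z,(v-c["camera_matrix"][1,2])*z,442.69*z],-1)/442.69
X=(q-c["t"])@c["R"];X=X[z>0];L=X-[g[0],g[1],0];cs,sn=np.cos(g[2]),np.sin(g[2])
L=np.c_[cs*L[:,0]+sn*L[:,1],-sn*L[:,0]+cs*L[:,1],L[:,2]]
def show(n,m):print(n,m.sum(),np.percentile(L[m],[2,50,98],axis=0).round(1).tolist())
show("pin",(abs(L[:,0])<20)&(abs(L[:,1])<20)&(L[:,2]>70))
show("reelL",(L[:,0]<-30)&(L[:,1]>5)&(L[:,2]>40)&(L[:,1]<70))
show("reelR",(L[:,0]<-30)&(L[:,1]<-5)&(L[:,2]>40)&(L[:,1]>-70))
show("plate",(L[:,0]>85)&(L[:,2]>60))
show("floor",(abs(L[:,0])<5)&(abs(abs(L[:,1])-32)<12))
for z_,uv in((84,(260,283)),):
    p=ray("top",np.array(uv)/4.6+[255,155],z_)-[g[0],g[1],0];print("pin",cs*p[0]+sn*p[1],-sn*p[0]+cs*p[1])
from cell import manip;s=manip.read_state();print(s["joints"],s["eef_rot"])
E
```

```text
[ 5.56093691e+02 -2.55663833e+02  1.54027511e-01]
[[-0.   0.8]
 [ 0.9 -1.2]
 [-0.5  0.7]
 [ 1.2 -0.4]
 [-0.9  1.4]
 [ 0.7  0.3]
 [-1.4 -2.1]
 [ 0.6 -2.3]
 [ 0.2  0.2]
 [ 1.   1.1]
 [-0.5  2.2]]
pin 27 [[-8.8, -2.0, 71.4], [-5.0, 2.4, 83.7], [0.2, 5.9, 87.0]]
reelL 491 [[-102.6, 14.5, 45.2], [-81.2, 33.3, 63.4], [-56.8, 51.6, 70.0]]
reelR 320 [[-103.7, -49.0, 41.8], [-80.1, -32.1, 53.2], [-56.8, -11.3, 70.8]]
plate 229 [[98.5, -55.1, 60.5], [100.6, 2.7, 68.5], [104.7, 58.2, 72.6]]
floor 110 [[-4.7, -42.7, 22.6], [-0.2, 20.6, 26.0], [4.9, 42.9, 28.4]]
pin -3.2958929146549587 0.7170363109693252
[-1.37459168e+00  3.00405964e-01  1.52149726e+00  1.24035144e-05
  1.32069558e+00 -6.66150953e-02] [-3.14058953e+00 -7.89631850e-05  2.62816622e-01]
```

```bash
cat >> h.py <<'E'
def to(P,yaw):
    "tool-frame shift (mm) and z turn to gutter point P, tool yaw relative to gutter"
    from cell import manip
    g=np.load("g.npy");s=manip.read_state();y=s["eef_rot"][2];d=w(g,P)[0]-s["eef_pos"]
    c,sn=np.cos(y),np.sin(y)
    L=w([0,0,-g[2]],[s["eef_pos"]-[g[0],g[1],0]])[0]
    print("now gutter",L.round(1),"yaw",round(y-g[2],4),"F",s["wrist_force"].round(1))
    print("shift",np.round([c*d[0]+sn*d[1],sn*d[0]-c*d[1],-d[2]],1),"turn",round(-(yaw+g[2]-y),4),"world",w(g,P)[0].round())
E
python3 -c "
from h import *;to((-135,32,110),0)"
```

```text
now gutter [-450.6 -208.6  205. ] yaw 0.1088 F [-0.4 -0.2 -0.1]
shift [ 339.8 -204.9   95. ] turn 0.1088 world [ 418. -245.  110.]
```

```bash
python3 -m crank '[[0,35,-22,0,0,0,0.03],[0,72,-45,5,0,0,0.06],[0,110,-68,10,0,0,0.1],[0,148,-91,20,0,0,0.109],[0,186,-114,35,0,0,0.109],[0,224,-137,50,0,0,0.109],[0,262,-160,65,0,0,0.109],[0,300,-183,80,0,0,0.109],[0,330,-200,92,0,0,0.109],[0,340,-205,95,0,0,0.109]]' 10; python3 -m crank '[[0,0,0,0,0,0,0],[0,0,0,0,0,0,0],[0,0,0,0,0,0,0]]'; python3 -c "
from h import *;to((-125,32,37),0)
import cv2
p,_=optics.camera('top');cv2.imwrite('pics/t1.png',cv2.resize(p[150:340,220:430,::-1],None,fx=3,fy=3,interpolation=cv2.INTER_CUBIC))"
```

```text
clock: 1.1
eef_pos: [418.9, -242.4, 109.1]
eef_rot: [-3.14, 0.001, 0.157]
wrist_force: [0.4, -0.1, -0.7]
finger_gap: 17.4
finger_force: 0.0
clock: 1.4
eef_pos: [417.4, -245.9, 111.0]
eef_rot: [3.141, -0.0, 0.152]
wrist_force: [0.5, -0.3, -0.6]
finger_gap: 0.2
finger_force: 0.0
now gutter [-135.6   30.9  111. ] yaw -0.0018 F [ 0.5 -0.3 -0.6]
shift [10.6 -1.1 74. ] turn -0.0018 world [ 428. -243.   37.]
```

View pics/t1.png

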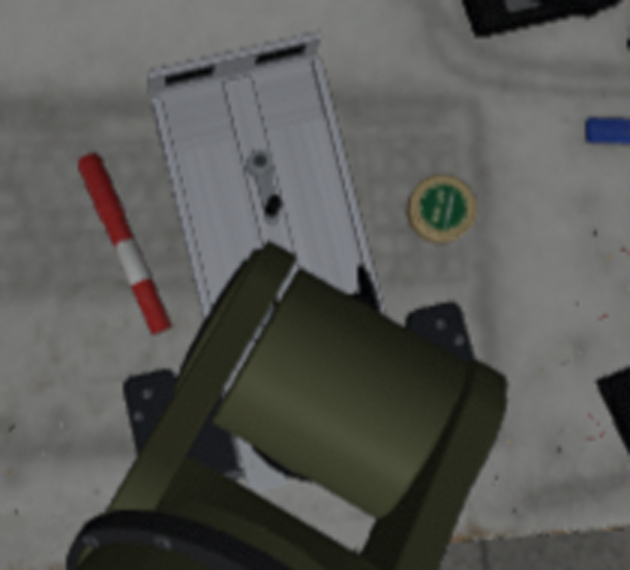

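The top view shows the gutter undisturbed, with the arm behind the low end and the gripper body square to the lanes. I'll lower the fingers, then push gently.

```bash
python3 -m crank '[[0,0,0,40,0,0,0],[0,5,-1,74,0,0,0],[0,10,-1,74,0,0,0],[0,12,-1,74,0,0,0],[0,16,-1,73.5,0,0,0],[0,20,-1,73,0,0,0],[0,24,-1,72.5,0,0,0],[0,28,-1,72,0,0,0],[0,32,-1,71.5,0,0,0],[0,36,-1,71,0,0,0]]'; python3 -c "
from h import *;to((27,32,54),0)
import cv2
p,_=optics.camera('side');cv2.imwrite('pics/s1.png',cv2.resize(p[150:280,210:400,::-1],None,fx=4,fy=4,interpolation=cv2.INTER_CUBIC))"
```

```text
clock: 2.45
eef_pos: [453.7, -238.3, 39.6]
eef_rot: [3.142, 0.0, 0.154]
wrist_force: [-1.6, 0.1, 1.3]
finger_gap: 0.8
finger_force: 0.6
now gutter [-98.5  32.9  39.6] yaw -0.0001 F [-1.6  0.1  1.3]
shift [125.5   0.9 -14.4] turn -0.0001 world [ 578. -220.   54.]
```

View pics/s1.png

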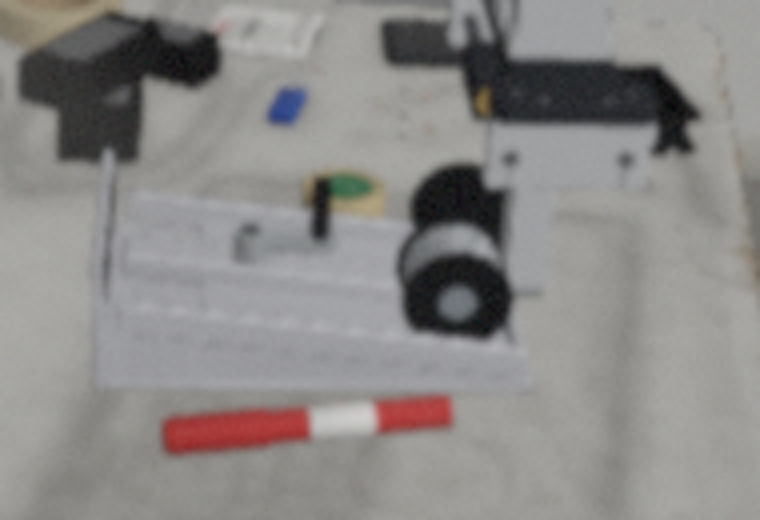

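The side view shows the reel rolled off the lip with the fingers behind it, at a force of about 2 N. I'll continue up.

```bash
python3 -m crank '[[0,6,0,-0.7,0,0,0],[0,14,0,-1.7,0,0,0],[0,22,0,-2.7,0,0,0],[0,30,0,-3.7,0,0,0],[0,38,0,-4.7,0,0,0],[0,46,0,-5.6,0,0,0],[0,54,0,-6.6,0,0,0],[0,62,0,-7.6,0,0,0],[0,69,0,-8.5,0,0,0],[0,75,0,-9.2,0,0,0]]'; python3 -c "
from h import *;to((27,32,54),0)
import cv2
p,_=optics.camera('side');cv2.imwrite('pics/s2.png',cv2.resize(p[150:280,210:400,::-1],None,fx=4,fy=4,interpolation=cv2.INTER_CUBIC))"
```

```text
clock: 3.5
eef_pos: [528.1, -226.7, 48.7]
eef_rot: [3.142, -0.0, 0.154]
wrist_force: [-0.7, 0.1, 1.0]
finger_gap: 0.6
finger_force: 0.6
now gutter [-23.2  32.9  48.7] yaw -0.0001 F [-0.7  0.1  1. ]
shift [50.2  0.9 -5.3] turn -0.0001 world [ 578. -220.   54.]
```

View pics/s2.png

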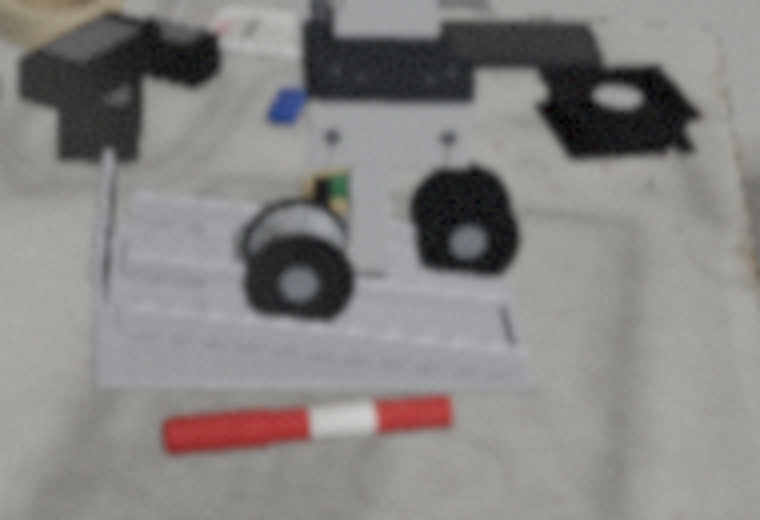

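The reel is mid-slope near (300,285), rolling cleanly, and the empty reel is untouched. I'll push it over the crest and back off slightly.

```bash
python3 -m crank '[[0,6,0,-0.7,0,0,0],[0,13,0,-1.5,0,0,0],[0,20,0,-2.5,0,0,0],[0,27,0,-3.3,0,0,0],[0,34,0,-4.2,0,0,0],[0,41,0,-5,0,0,0],[0,47,0,-5.5,0,0,0],[0,52,0,-6,0,0,0],[0,54,0,-6,0,0,0],[0,54,0,-6,0,0,0]]'; python3 -m crank '[[0,-10,0,0,0,0,0],[0,-15,0,0,0,0,0],[0,-15,0,-30,0,0,0],[0,-15,0,-60,0,0,0],[0,-15,0,-60,0,0,0]]'; python3 -c "
from h import *;to((-26,-14,120),.785)
import cv2
p,_=optics.camera('side');cv2.imwrite('pics/s3.png',cv2.resize(p[150:280,210:400,::-1],None,fx=4,fy=4,interpolation=cv2.INTER_CUBIC))"
```

```text
clock: 4.55
eef_pos: [581.0, -218.5, 54.5]
eef_rot: [-3.142, 0.0, 0.154]
wrist_force: [-0.2, 0.7, -0.5]
finger_gap: 0.8
finger_force: 0.0
clock: 5.05
eef_pos: [567.0, -221.8, 118.9]
eef_rot: [3.138, -0.005, 0.153]
wrist_force: [-0.6, 0.7, 0.3]
finger_gap: 0.1
finger_force: 0.0
now gutter [ 16.   31.8 118.9] yaw -0.0006 F [-0.6  0.7  0.3]
shift [-42.   45.8  -1.1] turn -0.7856 world [ 533. -273.  120.]
```

View pics/s3.png

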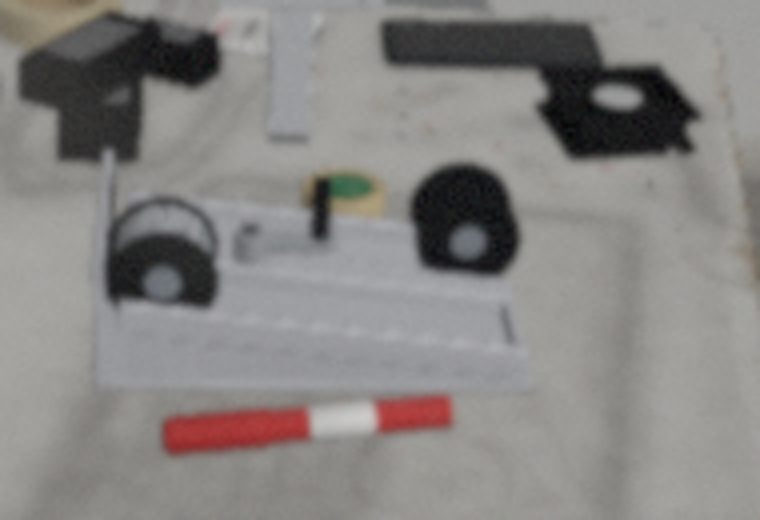

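The reel sits in the dip against the stop at (162,265). Now I'll move the fingers to the low-right side of the pin, turned 45°.

```bash
python3 -m crank '[[0,-10,10,0,0,0,-0.14],[0,-20,20,0,0,0,-0.28],[0,-30,30,0,0,0,-0.42],[0,-42,46,0,0,0,-0.56],[0,-42,46,0,0,0,-0.7],[0,-42,46,0,0,0,-0.785],[0,-42,46,0,0,0,-0.785],[0,-42,46,30,0,0,-0.785],[0,-42,46,58,0,0,-0.785],[0,-42,46,58,0,0,-0.785]]'; python3 -c "
from h import *;to((14,26,61),.785)"
```

```text
clock: 6.1
eef_pos: [529.4, -271.5, 52.6]
eef_rot: [-3.135, 0.001, 0.936]
wrist_force: [0.0, 0.4, 0.2]
finger_gap: 0.5
finger_force: 0.0
now gutter [-28.8 -11.6  52.6] yaw 0.7822 F [0.  0.4 0.2]
shift [56.8  3.5 -8.4] turn -0.0028 world [ 566. -228.   61.]
```

```bash
python3 -m crank '[[0,0,0,0,0,0,0],[0,0,0,0,0,0,0],[0,0,0,0,0,0,0]]'; python3 -c "
from h import *;to((14,26,61),.785);to((16,28,61),.785)"
```

```text
clock: 6.4
eef_pos: [532.1, -273.0, 58.0]
eef_rot: [3.14, -0.0, 0.938]
wrist_force: [0.4, 0.3, -0.1]
finger_gap: 0.6
finger_force: 0.0
now gutter [-26.4 -13.5  58. ] yaw 0.7843 F [ 0.4  0.3 -0.1]
shift [56.5  0.6 -3. ] turn -0.0007 world [ 566. -228.   61.]
now gutter [-26.4 -13.5  58. ] yaw 0.7843 F [ 0.4  0.3 -0.1]
shift [59.3  0.6 -3. ] turn -0.0007 world [ 568. -226.   61.]
```

```bash
python3 -m crank '[[0,5,0,-3,0,0,0],[0,11,0,-3,0,0,0],[0,17,0,-3,0,0,0],[0,23,0,-3,0,0,0],[0,29,0,-3,0,0,0],[0,35,0,-3,0,0,0],[0,41,0,-3,0,0,0],[0,47,0,-3,0,0,0],[0,53,0,-3,0,0,0],[0,57,0,-3,0,0,0]]'; python3 -m crank '[[0,0,0,0,0,0,0],[0,0,0,0,0,0,0]]';python3 -c "
from h import *;to((-26,-14,61),.785)
import cv2
p,_=optics.camera('side');cv2.imwrite('pics/s4.png',cv2.resize(p[150:280,210:400,::-1],None,fx=4,fy=4,interpolation=cv2.INTER_CUBIC))"
```

```text
clock: 7.4
eef_pos: [565.8, -226.5, 59.8]
eef_rot: [3.141, -0.0, 0.939]
wrist_force: [0.0, -1.3, -0.3]
finger_gap: 0.5
finger_force: 0.9
clock: 7.6
eef_pos: [565.2, -226.6, 59.6]
eef_rot: [-3.141, -0.0, 0.939]
wrist_force: [0.4, -0.6, 0.2]
finger_gap: 0.7
finger_force: 0.0
now gutter [13.5 27.3 59.6] yaw 0.7849 F [ 0.4 -0.6  0.2]
shift [-57.1   1.3  -1.4] turn -0.0001 world [ 533. -273.   61.]
```

View pics/s4.png

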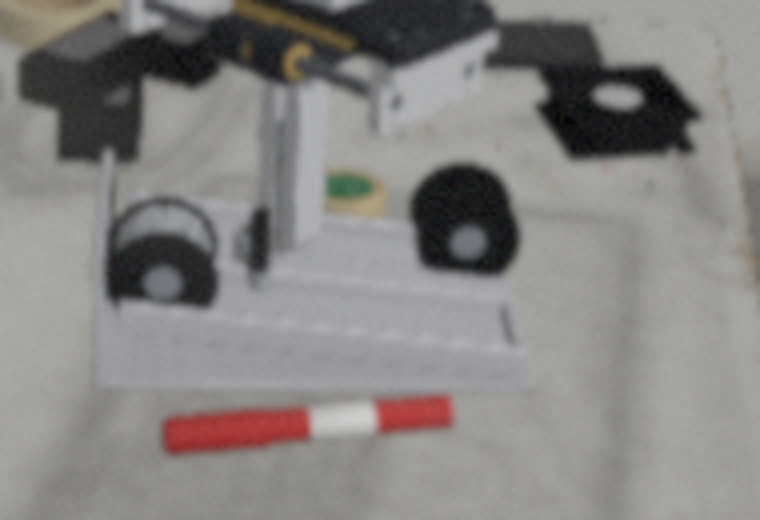

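The bar now lies across the left lane, with the pin at (258,240). I'll push 3 mm more, then back off, lift away and verify from the top.

```bash
python3 -m crank '[[0,2,0,0,0,0,0],[0,3,0,0,0,0,0],[0,3,0,0,0,0,0],[0,-10,0,0,0,0,0],[0,-20,0,0,0,0,0],[0,-20,0,-30,0,0,0],[0,-20,0,-75,0,0,0],[0,-40,0,-100,0,0,0],[0,-90,0,-110,0,0,0],[0,-140,0,-110,0,0,0]]'; python3 -m crank '[[0,-50,0,0,0,0,0],[0,-90,0,0,0,0,0],[0,-90,0,0,0,0,0],[0,-90,0,0,0,0,0]]'; python3 - <<'E'
from h import *;import cv2
p,_=optics.camera('top')
cv2.imwrite('pics/t2.png',cv2.resize(p[155:285,240:385,::-1],None,fx=4.6,fy=4.6,interpolation=cv2.INTER_CUBIC))
g=np.load('g.npy')
for a in(0,-1.2,-1.5):print(a,(proj('top',w(g,[[30-34*np.cos(a),-34*np.sin(a),84]]))-[240,155])*4.6)
print('reel',(proj('top',w(g,[[72,32,53]]))-[240,155])*4.6)
E
```

```text
clock: 8.65
eef_pos: [482.5, -340.3, 171.7]
eef_rot: [3.138, -0.0, 0.94]
wrist_force: [0.9, -1.8, 0.3]
finger_gap: 0.5
finger_force: 0.0
clock: 9.05
eef_pos: [429.1, -412.2, 169.6]
eef_rot: [-3.142, -0.0, 0.937]
wrist_force: [0.6, -0.7, 0.0]
finger_gap: 0.4
finger_force: 0.0
0 [[331.06257886 284.21375553]]
-1.2 [[245.67496321 252.10996573]]
-1.5 [[235.01502756 230.97029394]]
reel [[213.65429129 149.60823326]]
```

View pics/t2.png

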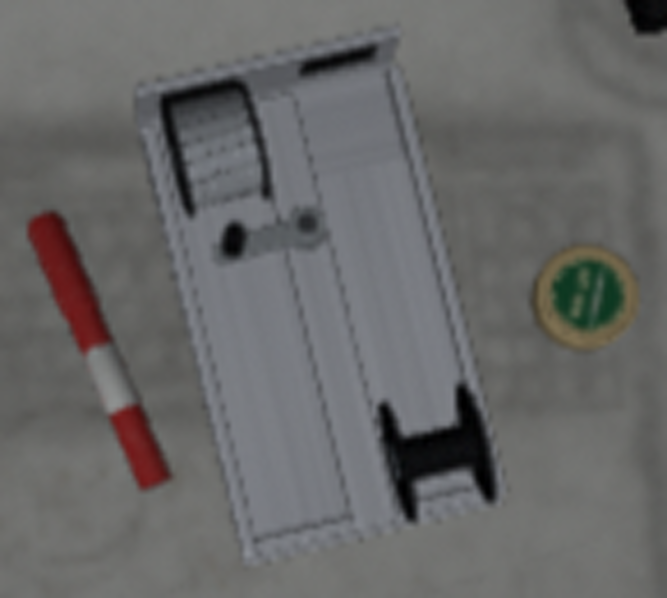

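The pin top is at (235,230), which matches −1.5 rad. The reel is seated at (214,145), and the empty reel, tin and marker haven't moved.

```bash
python3 -c "
from cell import manip;print(manip.sign_off())"
```

```text
the job is handed in; nothing more can be done
None
```

I handed the job in at about 9 s: the last picture shows the full reel in the dip of the left lane, the keeper swung across behind it to about −1.5 rad, and nothing else visibly moved; the sign-off did not report a verdict.

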